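Close the receipt carton and hold the deposit hatch for it

ROBOT

A 6-joint arm with a two-finger parallel gripper is mounted at the origin on the work surface. World frame = base frame: x ahead of the robot, y to its left, z up, the work surface at z = 0. Lengths are in mm, angles in rad, forces in N, time in s.
With the tool pointing down it reaches from about 225 to 725 mm from the base axis. Payload 3.1 kg.
Tool frame: the origin (TCP) lies at the very end of the fingers, on their centre line; the grasp point (between the pads) lies 19 mm behind it; z points along the fingers, y is the line along which they close (so a half turn about z gives the same grasp; the last joint's range is limited). The gripper opens to 85 mm and grips with 20 to 120 N. Pads are 22 mm wide; open, the fingers measure 114 mm over their backs; the gripper's body (76 mm by 85 mm) begins 54 mm behind the grasp point. The pads swing forward as they close: fully open they stand 13 mm farther back than shut.
Start: joints at [-1.431, 0.048, 0.099, 1.622, 0, 1.443], TCP at [138.905, -506.283, 231.312] pointing down, gripper open.
Joint ranges: [-2.91, 2.91], [-0.99, 1.94], [-1.21, 1.42], [-2.12, 2.29], [-1.49, 1.47], [-3.14, 3.14]. Speed limits (rad/s): [2.79, 2.79, 3.14, 3.14, 3.14, 3.14].

INTERFACE

Orientations are given as a rotation vector (axis times angle).
In Python, from plant import ctrl, vision, finish_job gives the robot as it stands.
- The arm moves only by the tool jog_arm, never from a script. Its argument "steps" is a list that holds one entry, the list of rows, each a list of 7 numbers: the shift along the tool's x, y, z in m, then the turn, a rotation vector about the tool's x, y, z in degrees, then the gripper command: -1 is fully open, 1 is shut, values between are in proportion. In form: [[[dx, dy, dz, wx, wy, wz, gripper], ...]]. A call has 1 to 8 rows; each row shifts and turns the commanded pose from where the row before left it, along the tool's axes as they then stand; what a row does not reach is not made up. A row lasts 1/12 s, in which the tool goes at most 41.7 mm and 7.16 degrees, less where a joint would pass 70% of its speed; a pose out of reach is approached as far as the arm can. A call is refused whole if a number of a shift passes 0.0417 or a number of a turn 7.16, either way. A call with a gripper value outside its range is refused whole. The fingers move at their own pace and stop on an object; "grip_force" is the grip in N (left out, the last holds). Time passes only in rows, so rows that do not move let the fingers close. It gives the time, the measured TCP pose, the force, the opening and the grip force at its end, in the units of the state.
- ctrl.state(): the state, without advancing time (a new reading comes with each control period).
- vision.grab_frame(name): name is "scene" or "side" or "wrist"; returns (picture, depth): 384x512x3 uint8, red, green, blue; 384x512 float32, mm along the optical axis (not along the pixel's ray), 0 where there is no reading.
- vision.calibration(name): a dict with "mtx" (3x3 intrinsics, pixels), "origin" and "rotation" of the camera in the world. Camera axes: x right, y up, looking along -z (the intrinsics and any distortion apply to the point x, -y, -z); pixel columns grow to the right and rows downward; lengths in mm; the calibration is good to about 2 mm. The wrist camera is an equidistant fisheye: a pixel r from the principal point sees the ray r / f radians off the axis. A picture is of the moment at which its call begins: read the wrist's pose just before it. calibration takes no time and is no camera call; for the wrist camera it gives the pose at the moment of the call.
- finish_job(): hands the job in; it is judged then, once.
The state is a dict: "clock": time; "joint_pos": joint angles; "qvel": joint speeds; "effort": joint torques, N m; "tool_pos": TCP position; "ee_rot": TCP orientation; "ft_force": force on the tool from outside, world axes, zero at the start; "torque": the same for the moment, N m; "opening": finger opening in mm; "gripper_force": force on a finger pad.
Only numpy, scipy, OpenCV 4.12 (cv2) and the standard library are available. Lean on these libraries where they do the work, as an engineer would, in place of code of your own. Each camera call takes 0.05 s, during which the arm holds its last target. There are 200 camera calls.

TASK

At the reception counter, close the receipt carton: fold its plain inner flap down flat first, then the green-edged outer flap down flat over it. Then raise the sprung, red-knobbed hatch of the blue deposit box clearly past its balance point and ease it back to just below that point (no more than about 15 degrees under it), and finish while still holding it there, still, so that a colleague can put the carton in and the hatch is ready to drop shut. Leave the calculator, mug and stapler where they are.

Things in the scene. Friction and masses are not known exactly. Their poses are not given: they have to be found in the camera images.
- carton: Brown cardboard carton 150 (x) x 140 (y) x 80 mm tall, open at the top, packed with paper pads that stay below its rim, fixed to the counter. Origin: centre of its underside. Its +y top edge carries the inner flap, its -y top edge the outer flap. Either the carton or the deposit box may be on the left.
- inner_flap (a joint): Inner flap of the carton, plain cardboard: 146 mm along x, 75 mm long, 4 mm thick, hinged along the carton's +y rim with the hinge line 83 mm above the counter. 0 rad = closed, flat over the carton; pi/2 = standing upright; more = leaning outwards (up to 2.3). It starts at 1.65 to 2.1. A light stiff hinge (about 0.03 N m): it stays where it is left, and is folded by pushing its outer face inwards and down (under 2 N).
- inner_flap_hinge (a point): Middle of the inner flap's hinge line, on the carton at carton y = +70 mm, 83 mm above the counter.
- inner_flap_edge (a point): Middle of the inner flap's free edge, 75 mm from its hinge line.
- outer_flap (a joint): Outer flap of the carton, cardboard with a green strip along its free edge: 146 mm along x, 90 mm long, 4 mm thick, hinged along the carton's -y rim with the hinge line 88 mm above the counter, so it closes over the inner flap. Same angles, start range and stiffness as the inner flap.
- outer_flap_hinge (a point): Middle of the outer flap's hinge line, on the carton at carton y = -70 mm, 88 mm above the counter.
- outer_flap_edge (a point): Middle of the outer flap's free edge, 90 mm from its hinge line.
- depot: Blue steel deposit box 180 (x) x 220 (y) x 120 mm tall, fixed to the counter, closed on top by a grey hatch hinged along its far (+x) rim. Origin: centre of its underside; its -x side faces the robot.
- hatch (a joint): Grey hatch of the deposit box, 0.9 kg, 216 mm wide, 10 mm thick, reaching 180 mm from its hinge. 0 rad = shut and level; it opens upwards, its near edge rising, to a stop at 1.5 rad. Weight and spring balance at 1.05 rad (60 degrees): below this it drops shut if let go, above it springs open to the stop. It starts shut. Lifting the knob takes under 3 N. Clearly past balance means 1.1 rad or more; just below it means about 0.8 to 1.0 rad. The hinge is almost free of friction.
- hatch_hinge (a point): Middle of the hatch's hinge line, along the box's y axis: at box x = +90 mm, 126 mm above the counter.
- hatch_knob (a point): Centre of the red grip knob, a cylinder 26 mm in diameter and 30 mm long lying along the box's y axis, on a thin stem (12 mm wide, 10 mm thick) ahead of the middle of the hatch's near edge: 215 mm from the hinge line in the plane of the hatch; when shut it is 35 mm clear in front of the box (centre), 126 mm above the counter. It turns with the hatch.
- calculator: White desk calculator 150 x 100 x 24 mm, a bystander. Origin: centre of its underside.
- mug: White mug, 76 mm wide, 90 mm tall, a bystander. Origin: centre of its underside.
- stapler: Black stapler 125 x 32 x 48 mm, a bystander. Origin: centre of its underside.
There are look-alikes about, which are no part of the job. Several things have the shape of the carton; the one meant has the colours described above.

How it is judged:
By the outcome, as a careful person would: the job done as asked, in the order asked, and still so for the second after the job is handed in, while the arm keeps its last pose, push and grip.
It also fails if it takes over 64 s, if anything falls off the work surface, if the arm or the gripper's body presses on something with over 40 N, if the wrist force passes 120 N, or if a joint passes its speed limit or range.

## Working session

There is one attempt and no reset: what is moved stays moved. The work goes in short steps, Python scripts to look and compute and a tool call to move; the robot and the scene stay as the last step left them, time stands still between calls to the robot, and variables do not carry over. Pictures are saved under pics/ and viewed, at most 10 in all, crops included, and the job is handed in when it is done.

Besides the shell and the picture viewer there is one more tool, called after ">>>" as name(argument=value, ...), one argument or row to a line, values as JSON. jog_arm: Moves the arm, as the interface text tells. Its arguments: {"type":"object","properties":{"steps":{"type":"array","items":{"type":"array","items":{"type":"array","items":{"type":"number"}}}},"grip_force":{"type":"number"}},"required":["steps"]}

```bash
mkdir -p pics; ls
cat > h.py <<'E'
import numpy as np, cv2
from plant import ctrl, vision, finish_job
def grab(n):
    c=vision.calibration(n); im,d=vision.grab_frame(n); return c,im,d
def world(c,d):
    K=np.array(c["mtx"]);v,u=np.mgrid[0:d.shape[0],0:d.shape[1]]
    p=np.stack([(u-K[0,2])/K[0,0]*d,-(v-K[1,2])/K[1,1]*d,-d],-1)
    w=p@np.array(c["rotation"]).T+np.array(c["origin"]); w[d==0]=np.nan; return w
E
python3 - <<'E'
from h import *
o=[]
for n in("scene","side"):
    c,im,d=grab(n); np.savez(n+"0.npz",im=im,d=d,w=world(c,d)); cv2.imwrite(f"pics/{n}0.png",im[:,:,::-1]); print(n,{k:np.round(v,2).tolist() if not isinstance(v,str) else v for k,v in c.items()})
print(ctrl.state())
E
```

```text
picsTraceback (most recent call last):
  File "<stdin>", line 4, in <module>
  File "h.py", line 8, in world
    w=p@np.array(c["rotation"]).T+np.array(c["origin"]); w[d==0]=np.nan; return w
      ~~~~~~~~~~~~~~~~~~~~~~~~~~~^~~~~~~~~~~~~~~~~~~~~~
ValueError: operands could not be broadcast together with shapes (384,512) (3,)
```

```bash
sed -i 's/w=p@np.array(c\["rotation"\]).T/R=cv2.Rodrigues(np.array(c["rotation"],float))[0];w=p@R.T/' h.py
python3 - <<'E'
from h import *
for n in("scene","side"):
    c,im,d=grab(n); np.savez(n+"0.npz",im=im,d=d,w=world(c,d)); cv2.imwrite(f"pics/{n}0.png",im[:,:,::-1]); print(n,c); w=world(c,d); print(w[300,100],w[300,400],w[200,256])
print(ctrl.state())
E
```

```text
scene {'mtx': array([[486.52049257,   0.        , 261.42057834],
       [  0.        , 486.52049257, 183.91636091],
       [  0.        ,   0.        ,   1.        ]]), 'origin': array([1151.9962762 ,  741.6920465 ,  859.88735947]), 'rotation': array([0.38397917, 1.0622321 , 2.21099549])}
[ 837.07287265 -643.0049983  -747.95708809] [502.64060833 439.83079706   1.66167124] [613.23830414  99.21116192 134.04113512]
side {'mtx': array([[455.67571317,   0.        , 261.55650632],
       [  0.        , 455.67571317, 191.47425559],
       [  0.        ,   0.        ,   1.        ]]), 'origin': array([157.63848451, 696.62669921, 856.64301699]), 'rotation': array([ 0.27706798, -1.04710645, -2.42893093])}
[7.40894276e+02 3.87371689e+02 5.05990726e-02] [174.16374605  58.92620753   1.36724987] [606.22556517 -54.14122161  -2.09600704]
{'clock': 0.15, 'joint_pos': array([-1.43082226e+00,  4.86099701e-02,  9.79748522e-02,  1.62198035e+00,
       -1.11987083e-06,  1.44297144e+00]), 'qvel': array([-8.39765299e-05,  2.68701609e-04,  3.82648586e-03, -8.31150905e-04,
        1.37051651e-03,  8.97090556e-05]), 'effort': array([ 2.70348093e-03, -3.39258528e+01,  3.20423663e+01,  1.52496173e-02,
       -4.99647649e-05, -5.19318093e-06]), 'tool_pos': array([ 138.83030286, -505.83528945,  230.3793696 ]), 'ee_rot': array([-3.11166897e+00, -4.19158892e-01,  1.91060171e-05]), 'ft_force': array([ 0.01341971, -0.7662081 ,  0.11204705]), 'torque': array([-0.0161303 ,  0.03002688,  0.0432031 ]), 'gripper_force': 0.0, 'opening': 85.39847503211418}
```

View pics/scene0.png

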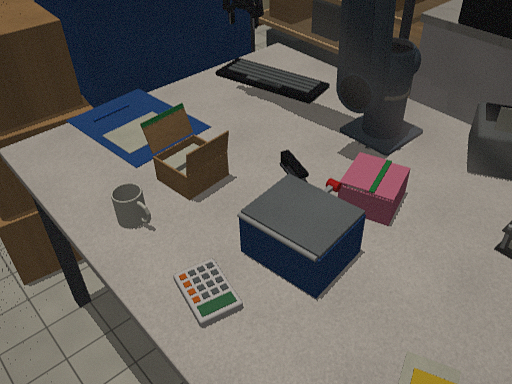

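View pics/side0.png

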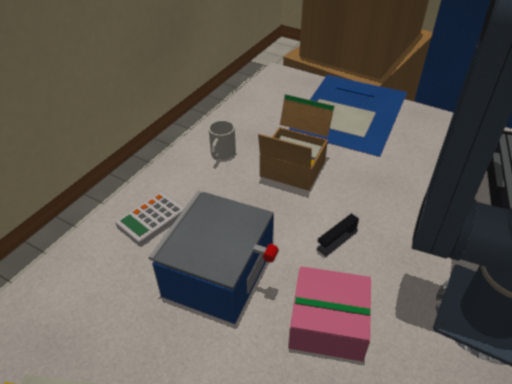

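Run:
```python
import numpy as np
for n,P in(("scene",dict(hkn=(334,186),hatchA=(248,214),hatchB=(357,214),hatchC=(292,182),hatchctr=(305,210),stap=(293,163),mug=(128,192),calc=(208,290),oflapL=(152,125),oflapR=(180,113),ofm=(165,130),green=(162,117),iflL=(193,155),iflR=(224,137),ifm=(208,157),ifb=(210,172),front=(205,185),left=(170,178),pink=(375,175))),
 ("side",dict(knob=(271,253),hA=(205,202),hB=(268,210),hC=(165,255),hD=(232,272),hc=(215,235),stap=(340,232),iL=(264,142),iR=(307,155),im=(285,150),green=(305,100),oL=(287,108),oR=(328,118),om=(305,120),ob=(305,130),front=(285,172),right=(315,165)))):
    z=np.load(n+"0.npz");w=z["w"]
    print(n)
    for k,(u,v) in P.items(): print(k,np.round(np.nanmedian(w[v-1:v+2,u-1:u+2].reshape(-1,3),0),0).tolist(), end="; ")
    print()
```

```text
scene
hkn [445.0, 185.0, 134.0]; hatchA [656.0, 121.0, 132.0]; hatchB [481.0, 284.0, 133.0]; hatchC [506.0, 107.0, 133.0]; hatchctr [554.0, 197.0, 133.0]; stap [371.0, -24.0, 50.0]; mug [781.0, -212.0, 61.0]; calc [803.0, 155.0, 23.0]; oflapL [634.0, -309.0, 156.0]; oflapR [537.0, -316.0, 151.0]; ofm [601.0, -301.0, 130.0]; green [596.0, -314.0, 163.0]; iflL [625.0, -132.0, 144.0]; iflR [514.0, -143.0, 143.0]; ifm [570.0, -143.0, 105.0]; ifb [567.0, -149.0, 50.0]; front [588.0, -149.0, 14.0]; left [656.0, -214.0, 39.0]; pink [296.0, 196.0, 93.0]; 
side
knob [430.0, 183.0, 137.0]; hA [633.0, 125.0, 131.0]; hB [558.0, -37.0, -1.0]; hC [614.0, 291.0, 131.0]; hD [475.0, 258.0, 131.0]; hc [558.0, 195.0, 130.0]; stap [355.0, -20.0, 46.0]; iL [628.0, -133.0, 133.0]; iR [509.0, -146.0, 129.0]; im [569.0, -140.0, 125.0]; green [601.0, -317.0, 169.0]; oL [647.0, -298.0, 137.0]; oR [526.0, -312.0, 136.0]; om [589.0, -297.0, 117.0]; ob [581.0, -287.0, 92.0]; front [571.0, -149.0, 42.0]; right [502.0, -193.0, 65.0];
```

```bash
cat > fit.py <<'E'
from h import *
from scipy.optimize import least_squares
def pts(tag):
    P=[];C=[]
    for n in("scene","side"):
        z=np.load(n+tag+".npz");m=~np.isnan(z["w"][...,0])
        P.append(z["w"][m]);C.append(z["im"][m].astype(float))
    return P,C
def rot(a): return np.array([[np.cos(a),-np.sin(a)],[np.sin(a),np.cos(a)]])
if __name__=="__main__":
    P,C=pts("0")
    for tag,X in(("scene",P[0]),("side",P[1]),("both",np.vstack(P))):
        col=C[0] if tag=="scene" else C[1] if tag=="side" else np.vstack(C)
        def f(p,X):
            q=(X[:,:2]-p[:2])@rot(p[2]); 
            return np.min([abs(q[:,1]-70),abs(q[:,0]-75),abs(q[:,0]+75)],0)
        b=(X[:,2]>15)&(X[:,2]<70)&(np.hypot(X[:,0]-581,X[:,1]+218)<115)&(col[:,0]>col[:,2]+15)
        r=least_squares(f,[581,-218,.1],args=(X[b],),loss="soft_l1",f_scale=2)
        print(tag,"carton",r.x.round(3),b.sum())
        q=np.c_[(X[:,:2]-r.x[:2])@rot(r.x[2]),X[:,2]]
        for nm,s,h,L in(("inner",1,83,75),("outer",-1,88,90)):
            m=(abs(q[:,0])<68)&(q[:,2]>h+12)&(q[:,2]<h+85)&(s*q[:,1]>30)&(s*q[:,1]<140)&(col[:,0]>col[:,2]+(8 if s>0 else -100))
            y=s*q[m,1]-70;z=q[m,2]-h
            a=np.arctan2(z,-y); print(nm,m.sum(),np.median(a).round(3), np.percentile(np.hypot(y,z),98).round(1))
        b=(X[:,2]>122)&(X[:,2]<142)&(abs(X[:,0]-555)<140)&(abs(X[:,1]-197)<150)&(col.max(1)-col.min(1)<40)
        if tag!="both":
            def g(p,Y): # rectangle coverage via soft trim: robust edges
                q=(Y-p[:2])@rot(p[2]); return q
            rc=cv2.minAreaRect(X[b][:,:2].astype(np.float32)); print("hatch",rc,np.median(X[b][:,2]))
        k=(col[:,0]>110)&(col[:,1]<50)&(col[:,2]<60)&(X[:,2]>100)&(X[:,2]<150)
        print("knob",k.sum(),np.median(X[k],0).round(1),X[k].min(0).round(),X[k].max(0).round())
        st=(col.max(1)<60)&(X[:,2]>12)&(X[:,2]<55)&(np.hypot(X[:,0]-365,X[:,1]+22)<100)
        rc=cv2.minAreaRect(X[st][:,:2].astype(np.float32)); print("stapler",rc)
E
python3 fit.py
```

```text
scene carton [ 5.80302e+02 -2.18517e+02  1.09000e-01] 1650
inner 731 1.772 78.2
outer 1187 1.893 88.8
hatch ((543.5487060546875, 191.24371337890625), (237.1225128173828, 218.515380859375), 7.840604782104492) 132.66670223462967
knob 68 [442.7 178.3 138.5] [432. 164. 132.] [449. 192. 143.]
stapler ((366.8654479980469, -26.920425415039062), (128.30242919921875, 27.955778121948242), 73.09467315673828)
side carton [ 5.81480e+02 -2.18448e+02  1.11000e-01] 1443
inner 847 1.784 75.9
outer 1283 1.911 88.6
hatch ((541.031982421875, 190.033447265625), (238.3797149658203, 219.61141967773438), 8.329195022583008) 130.2421694488637
knob 112 [433.6 176.1 136.7] [424. 163. 128.] [447. 191. 140.]
stapler ((360.7408142089844, -26.041645050048828), (123.33657836914062, 27.230623245239258), 73.14067077636719)
both carton [ 5.80694e+02 -2.18507e+02  1.10000e-01] 3093
inner 1576 1.777 77.3
outer 2467 1.903 88.8
knob 180 [437.8 176.7 137. ] [424. 163. 128.] [449. 192. 143.]
stapler ((364.276611328125, -26.16741943359375), (128.10089111328125, 33.467750549316406), 73.65454864501953)
```

```bash
cat > plan.py <<'E'
from h import *
from scipy.spatial.transform import Rotation as Ro, Slerp
CT=(581,-218.5,.110); DP=(439+125*.990,177+125*.141,.141)   # carton, depot
def down(yaw,tilt=0): # tool x along yaw, z down; tilt>0: tool z leans towards +x
    return Ro.from_euler('z',yaw)*Ro.from_euler('y',-tilt)*Ro.from_rotvec([np.pi,0,0])
def W(fr,q): 
    c,s=np.cos(fr[2]),np.sin(fr[2]); return np.array([fr[0]+c*q[0]-s*q[1],fr[1]+s*q[0]+c*q[1],q[2]])
def cur():
    s=ctrl.state(); return np.array(s["tool_pos"]),Ro.from_rotvec(s["ee_rot"])
def rows(wps,start=None,step=38,rstep=6.8,g=1):
    p,R=start or cur(); out=[]
    for q,Q,*n in wps:
        d=np.linalg.norm(q-p);a=(R.inv()*Q).magnitude()*57.3
        n=n[0] if n else max(1,int(np.ceil(max(d/step,a/rstep))))
        S=Slerp([0,1],Ro.concatenate([R,Q])); p0,R0=p,R
        for k in range(1,n+1):
            pk=p0+(q-p0)*k/n;Rk=S(k/n)
            out.append([*(R.inv().apply(pk-p)/1000).round(4),*np.degrees((R.inv()*Rk).as_rotvec()).round(1),g]); p,R=pk,Rk
    for i in range(0,len(out),8): print("[["+",".join(str([float(x)+0. for x in r]).replace(" ","") for r in out[i:i+8])+"]]")
E
python3 - <<'E'
from plan import *
R=down(.110)
rows([(W(CT,(0,128,235)),R),(W(CT,(0,128,125)),R)])
p=W(CT,(0,128,125)); arc=[]
for t in (1.9,1.6,1.3,1.05,.8,.6,.4,.25,.12,.03): arc.append((W(CT,(0,84.5-55*np.cos(t)+2*np.sin(t),83+55*np.sin(t)+2*np.cos(t))),R,1))
rows(arc,(p,R))
E
```

```text
[[[0.0327,-0.0179,-0.0002,0.0,0.0,0.6,1.0],[0.0325,-0.0182,-0.0003,0.0,0.0,0.6,1.0],[0.0323,-0.0185,-0.0003,0.0,0.0,0.6,1.0],[0.0321,-0.0189,-0.0003,0.0,0.0,0.6,1.0],[0.0319,-0.0192,-0.0003,0.0,0.0,0.6,1.0],[0.0317,-0.0195,-0.0003,0.0,0.0,0.6,1.0],[0.0315,-0.0198,-0.0003,0.0,0.0,0.6,1.0],[0.0313,-0.0201,-0.0003,0.0,0.0,0.6,1.0]]]
[[[0.0311,-0.0204,-0.0003,0.0,0.0,0.6,1.0],[0.0309,-0.0207,-0.0003,0.0,0.0,0.6,1.0],[0.0307,-0.021,-0.0003,0.0,0.0,0.6,1.0],[0.0305,-0.0213,-0.0003,0.0,0.0,0.6,1.0],[0.0303,-0.0216,-0.0003,0.0,0.0,0.6,1.0],[0.0301,-0.0219,-0.0003,0.0,0.0,0.6,1.0],[0.0299,-0.0222,-0.0003,0.0,0.0,0.6,1.0],[0.0297,-0.0225,-0.0003,0.0,0.0,0.6,1.0]]]
[[[0.0,0.0,0.0367,0.0,0.0,0.0,1.0],[0.0,0.0,0.0367,0.0,0.0,0.0,1.0],[0.0,0.0,0.0367,0.0,0.0,0.0,1.0]]]
[[[0.0,0.0238,-0.0094,0.0,0.0,0.0,1.0],[0.0,0.0161,-0.0035,0.0,0.0,0.0,1.0],[0.0,0.0164,0.0014,0.0,0.0,0.0,1.0],[0.0,0.0128,0.0048,0.0,0.0,0.0,1.0],[0.0,0.0113,0.0079,0.0,0.0,0.0,1.0],[0.0,0.0074,0.0081,0.0,0.0,0.0,1.0],[0.0,0.0056,0.0094,0.0,0.0,0.0,1.0],[0.0,0.0029,0.0077,0.0,0.0,0.0,1.0]]]
[[[0.0,0.0016,0.007,0.0,0.0,0.0,1.0],[0.0,0.0006,0.0049,0.0,0.0,0.0,1.0]]]
```

>>> jog_arm(
  steps=[
    [[0.0327,-0.018,-0.002,0,0,0.6,1],[0.0325,-0.018,-0.002,0,0,0.6,1],[0.032,-0.0185,0,0,0,0.6,1],[0.032,-0.019,0,0,0,0.6,1],[0.032,-0.019,0,0,0,0.6,1],[0.0317,-0.0195,0,0,0,0.6,1],[0.0315,-0.02,0,0,0,0.6,1],[0.0313,-0.02,0,0,0,0.6,1]],
  ],
)

```text
clock: 0.82
tool_pos: [353.9, -298.0, 235.1]
ee_rot: [-3.128, -0.287, 0.0]
ft_force: [0.1, -0.8, 0.2]
opening: -0.1
gripper_force: 0.0
```

>>> jog_arm(
  steps=[
    [[0.031,-0.0204,0,0,0,0.6,1],[0.031,-0.0207,0,0,0,0.6,1],[0.0307,-0.021,0,0,0,0.6,1],[0.0305,-0.0213,0,0,0,0.6,1],[0.0303,-0.0216,0,0,0,0.6,1],[0.03,-0.022,0,0,0,0.6,1],[0.03,-0.022,0,0,0,0.6,1],[0,0,0,0,0,0,1]],
  ],
)

```text
clock: 1.48
tool_pos: [544.8, -115.1, 233.5]
ee_rot: [-3.133, -0.183, -0.001]
ft_force: [0.6, -1.4, -0.6]
opening: -0.0
gripper_force: 0.0
```

>>> jog_arm(
  steps=[
    [[0.025,-0.021,0,0,0,0.6,1],[0,0,0,0,0,0,1],[0,0,0.036,0,0,0,1],[0,0,0.036,0,0,0,1],[0,0,0.036,0,0,0,1],[0,0,0,0,0,0,1]],
  ],
)

```text
clock: 1.98
tool_pos: [555.3, -94.3, 115.6]
ee_rot: [-3.131, -0.157, 0.032]
ft_force: [-2.8, 1.1, -3.0]
opening: -0.1
gripper_force: 0.0
```

Run:
```python
from plan import *
p,Rc=cur(); print(p,Rc.as_matrix()[:,0])
R=down(.110)
arc=[]
for t in (1.9,1.6,1.3,1.05,.8,.6,.4,.25,.12,.03): arc.append((W(CT,(0,84.5-55*np.cos(t)+2*np.sin(t),83+55*np.sin(t)+2*np.cos(t))),R,1))
rows(arc)
```

```text
[555.34180674 -94.27549828 115.64366384] [ 0.99476708  0.10013755 -0.02027134]
[[[0.0117,0.0218,-0.0192,-0.5,1.2,-0.6,1.0],[0.0,0.0161,-0.0035,0.0,0.0,0.0,1.0],[0.0,0.0164,0.0014,0.0,0.0,0.0,1.0],[0.0,0.0128,0.0048,0.0,0.0,0.0,1.0],[0.0,0.0113,0.0079,0.0,0.0,0.0,1.0],[0.0,0.0074,0.0081,0.0,0.0,0.0,1.0],[0.0,0.0056,0.0094,0.0,0.0,0.0,1.0],[0.0,0.0029,0.0077,0.0,0.0,0.0,1.0]]]
[[[0.0,0.0016,0.007,0.0,0.0,0.0,1.0],[0.0,0.0006,0.0049,0.0,0.0,0.0,1.0]]]
```

>>> jog_arm(
  steps=[
    [[0,0,0,0,0,0,1],[0,0,0,0,0,0,1]],
  ],
)

```text
clock: 2.15
tool_pos: [564.8, -97.0, 129.4]
ee_rot: [3.137, 0.157, 0.004]
ft_force: [1.1, -1.0, -0.2]
opening: 0.3
gripper_force: 0.0
```

Run:
```python
from plan import *
p,Rc=cur(); print(p,Rc.as_matrix()[:,0]); print(ctrl.state()["joint_pos"].round(3))
```

```text
[564.78341344 -97.00922887 129.44147338] [0.99501731 0.0996754  0.00231577]
[-0.287  0.171  0.03   1.427 -0.     2.755]
```

>>> jog_arm(
  steps=[
    [[0.002,0.009,-0.003,0,0,0.5,1],[0,0.009,-0.003,0,0,0,1],[0,0.008,-0.002,0,0,0,1],[0,0.008,-0.001,0,0,0,1],[0,0.008,0.001,0,0,0,1],[0,0.008,0.001,0,0,0,1],[0,0.006,0.002,0,0,0,1],[0,0,0,0,0,0,1]],
  ],
)

```text
clock: 2.82
tool_pos: [570.7, -153.4, 131.3]
ee_rot: [3.138, 0.141, -0.002]
ft_force: [-0.7, 0.1, -0.0]
opening: -0.0
gripper_force: 0.0
```

Run:
```python
from plan import *
p,Rc=cur(); print(p,Rc.as_matrix()[:,0])
c,s=np.cos(.11),np.sin(.11); d=p-[581,-218.5,0]; print("carton xy",c*d[0]+s*d[1],-s*d[0]+c*d[1])
R=down(.110)
arc=[(W(CT,(0,84.5-55*np.cos(t)+2*np.sin(t),83+55*np.sin(t)+2*np.cos(t))),R,1) for t in (1.1,.95,.8,.65,.5,.4,.3,.2,.12,.06,.02)]
rows(arc)
```

```text
[ 570.73211184 -153.36997534  131.33372319] [ 0.99596988  0.08967774 -0.00137538]
carton xy -3.055966612420529 65.86357649115011
[[[0.0031,0.0045,-0.0016,0.0,0.1,-1.2,1.0],[0.0,0.0072,0.004,0.0,0.0,0.0,1.0],[0.0,0.0065,0.0051,0.0,0.0,0.0,1.0],[0.0,0.0057,0.006,0.0,0.0,0.0,1.0],[0.0,0.0047,0.0068,0.0,0.0,0.0,1.0],[0.0,0.0026,0.0049,0.0,0.0,0.0,1.0],[0.0,0.0021,0.0051,0.0,0.0,0.0,1.0],[0.0,0.0016,0.0053,0.0,0.0,0.0,1.0]]]
[[[0.0,0.0009,0.0043,0.0,0.0,0.0,1.0],[0.0,0.0004,0.0033,0.0,0.0,0.0,1.0],[0.0,0.0002,0.0022,0.0,0.0,0.0,1.0]]]
```

>>> jog_arm(
  steps=[
    [[0.003,0.005,-0.001,0,0,-1.2,1],[0,0.007,0.004,0,0,0,1],[0,0.0065,0.005,0,0,0,1],[0,0.006,0.006,0,0,0,1],[0,0.005,0.007,0,0,0,1],[0,0.003,0.005,0,0,0,1],[0,0.002,0.005,0,0,0,1],[0,0.0015,0.005,0,0,0,1]],
  ],
)

```text
clock: 3.48
tool_pos: [577.7, -187.6, 95.4]
ee_rot: [-3.136, -0.176, 0.001]
ft_force: [-0.4, 0.3, 0.4]
opening: -0.1
gripper_force: 0.3
```

>>> jog_arm(
  steps=[
    [[0,0.001,0.004,0,0,0,1],[0,0,0.003,0,0,0,1],[0,0,0.002,0,0,0,1],[0,0,0,0,0,0,1],[0,0,0,0,0,0,1]],
  ],
)

```text
clock: 3.9
tool_pos: [578.1, -188.0, 87.2]
ee_rot: [-3.136, -0.177, 0.0]
ft_force: [0.1, 0.6, 0.3]
opening: -0.4
gripper_force: 0.0
```

>>> jog_arm(
  steps=[
    [[0,0,0.001,0,0,0,1],[0,0,0.001,0,0,0,1],[0,0,0.001,0,0,0,1],[0,0,0,0,0,0,1],[0,0,0,0,0,0,1]],
  ],
)

```text
clock: 4.32
tool_pos: [578.5, -188.3, 85.0]
ee_rot: [3.136, 0.177, 0.002]
ft_force: [-0.4, 0.5, 2.9]
opening: 0.1
gripper_force: 1.7
```

Run:
```python
from h import *
o=[]
for n in("scene","side"):
    c,im,d=grab(n); np.savez(n+"1.npz",im=im,d=d,w=world(c,d)); o.append(cv2.resize((im[70:230,120:300] if n=="scene" else im[70:220,220:400])[:,:,::-1],(500,420)))
cv2.imwrite("pics/c1.png",cv2.resize(np.hstack(o),(800,336)))
print(ctrl.state()["ft_force"],ctrl.state()["tool_pos"])
```

```text
[-0.50144898  1.53798534  3.9941568 ] [ 578.55154283 -188.35552972   85.06184619]
```

View pics/c1.png

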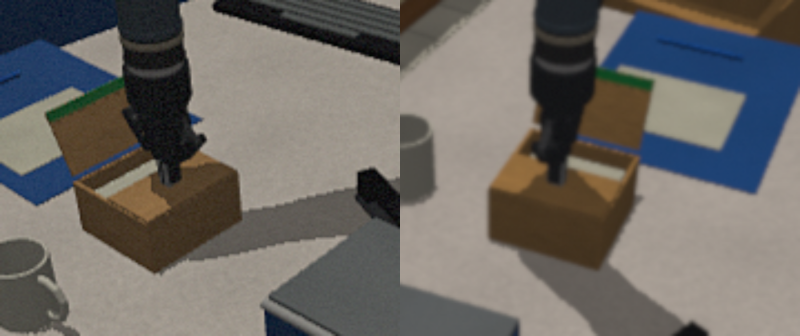

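The inner flap is folded flat (left view ≈(170,165), right ≈(555,175)), and the outer flap still stands. Next is the outer flap.

Run:
```python
from plan import *
R=down(.110)
rows([(W(CT,(0,30,225)),R),(W(CT,(0,-145,225)),R),(W(CT,(0,-145,135)),R)],step=30)
print()
q=(0,-145,135)
arc=[(W(CT,(0,-84.5+65*np.cos(t)-2*np.sin(t),88+65*np.sin(t)+2*np.cos(t))),R,1) for t in (2.1,1.95,1.8,1.65,1.5,1.35,1.2,1.1,1,.9,.8,.7,.6,.5,.4,.32,.24,.16,.1,.05,.02)]
rows(arc,(W(CT,q),R))
```

```text
[[[-0.0001,0.0001,-0.028,0.0,0.0,0.0,1.0],[-0.0002,0.0001,-0.028,0.0,0.0,0.0,1.0],[-0.0002,0.0001,-0.028,0.0,0.0,0.0,1.0],[-0.0002,0.0,-0.028,0.0,0.0,0.0,1.0],[-0.0002,0.0,-0.028,0.0,0.0,0.0,1.0],[0.0,0.0292,0.0,0.0,0.0,0.0,1.0],[0.0,0.0292,0.0,0.0,0.0,0.0,1.0],[0.0,0.0292,0.0,0.0,0.0,0.0,1.0]]]
[[[0.0,0.0292,0.0,0.0,0.0,0.0,1.0],[0.0,0.0292,0.0,0.0,0.0,0.0,1.0],[0.0,0.0292,0.0,0.0,0.0,0.0,1.0],[0.0,0.0,0.03,0.0,0.0,0.0,1.0],[0.0,0.0,0.03,0.0,0.0,0.0,1.0],[0.0,0.0,0.03,0.0,0.0,0.0,1.0]]]

[[[0.0,-0.026,-0.0081,0.0,0.0,0.0,1.0],[0.0,-0.0086,-0.0045,0.0,0.0,0.0,1.0],[0.0,-0.0092,-0.0032,0.0,0.0,0.0,1.0],[0.0,-0.0096,-0.0018,0.0,0.0,0.0,1.0],[0.0,-0.0097,-0.0003,0.0,0.0,0.0,1.0],[0.0,-0.0097,0.0011,0.0,0.0,0.0,1.0],[0.0,-0.0094,0.0026,0.0,0.0,0.0,1.0],[0.0,-0.006,0.0025,0.0,0.0,0.0,1.0]]]
[[[0.0,-0.0057,0.0031,0.0,0.0,0.0,1.0],[0.0,-0.0054,0.0036,0.0,0.0,0.0,1.0],[0.0,-0.005,0.0041,0.0,0.0,0.0,1.0],[0.0,-0.0046,0.0046,0.0,0.0,0.0,1.0],[0.0,-0.0041,0.0051,0.0,0.0,0.0,1.0],[0.0,-0.0036,0.0054,0.0,0.0,0.0,1.0],[0.0,-0.003,0.0058,0.0,0.0,0.0,1.0],[0.0,-0.002,0.0048,0.0,0.0,0.0,1.0]]]
[[[0.0,-0.0016,0.005,0.0,0.0,0.0,1.0],[0.0,-0.0012,0.0051,0.0,0.0,0.0,1.0],[0.0,-0.0006,0.0039,0.0,0.0,0.0,1.0],[0.0,-0.0003,0.0032,0.0,0.0,0.0,1.0],[0.0,-0.0001,0.0019,0.0,0.0,0.0,1.0]]]
```

>>> jog_arm(
  steps=[
    [[0,0,-0.028,0,0,0,1],[0,0,-0.028,0,0,0,1],[0,0,-0.028,0,0,0,1],[0,0,-0.028,0,0,0,1],[0,0,-0.028,0,0,0,1],[0,0,0,0,0,0,1],[0,0.029,0,0,0,0,1],[0,0.029,0,0,0,0,1]],
  ],
)

```text
clock: 5.08
tool_pos: [585.4, -245.6, 225.1]
ee_rot: [3.135, 0.181, 0.002]
ft_force: [0.8, 0.4, 0.1]
opening: 0.6
gripper_force: 0.0
```

>>> jog_arm(
  steps=[
    [[0,0.029,0,0,0,0,1],[0,0.029,0,0,0,0,1],[0,0.029,0,0,0,0,1],[0,0.03,0,0,0,0,1],[0,0,0,0,0,0,1],[0,0,0,0,0,0,1],[0,0,0,0,0,0,1]],
  ],
)

```text
clock: 5.67
tool_pos: [597.5, -362.0, 223.1]
ee_rot: [-3.135, -0.176, 0.002]
ft_force: [0.9, -0.0, 0.9]
opening: -0.2
gripper_force: 0.0
```

>>> jog_arm(
  steps=[
    [[0,0,0.022,0,0,0,1],[0,0,0.022,0,0,0,1],[0,0,0.022,0,0,0,1],[0,0,0.022,0,0,0,1],[0,0,0,0,0,0,1],[0,0,0,0,0,0,1],[0,0,0,0,0,0,1]],
  ],
)

```text
clock: 6.25
tool_pos: [598.5, -361.6, 138.2]
ee_rot: [3.135, 0.178, 0.003]
ft_force: [0.1, 0.1, 1.0]
opening: -0.0
gripper_force: 0.0
```

>>> jog_arm(
  steps=[
    [[0,-0.013,-0.004,0,0,0,1],[0,-0.013,-0.004,0,0,0,1],[0,-0.0086,-0.0045,0,0,0,1],[0,-0.009,-0.003,0,0,0,1],[0,-0.0096,-0.002,0,0,0,1],[0,-0.0097,0,0,0,0,1],[0,-0.0097,0.001,0,0,0,1],[0,-0.0094,0.0025,0,0,0,1]],
  ],
)

```text
clock: 6.92
tool_pos: [588.7, -279.8, 150.7]
ee_rot: [3.136, 0.177, 0.001]
ft_force: [-0.1, -0.5, 0.0]
opening: 0.1
gripper_force: 0.2
```

>>> jog_arm(
  steps=[
    [[0,-0.006,0.0025,0,0,0,1],[0,-0.0057,0.003,0,0,0,1],[0,-0.0055,0.0035,0,0,0,1],[0,-0.005,0.004,0,0,0,1],[0,-0.0045,0.0045,0,0,0,1],[0,-0.004,0.005,0,0,0,1],[0,-0.0035,0.0055,0,0,0,1],[0,0,0,0,0,0,1]],
  ],
)

```text
clock: 7.58
tool_pos: [583.9, -245.6, 120.3]
ee_rot: [-3.135, -0.177, 0.004]
ft_force: [0.6, -0.5, -0.8]
opening: -0.0
gripper_force: 0.0
```

Run:
```python
from plan import *
R=down(.110);p,_=cur()
c,s=np.cos(.11),np.sin(.11); d=p-[581,-218.5,0]; print("carton xy",c*d[0]+s*d[1],-s*d[0]+c*d[1],p[2])
arc=[(W(CT,(0,-84.5+65*np.cos(t)-2*np.sin(t),88+65*np.sin(t)+2*np.cos(t))),R,1) for t in (.42,.34,.26,.18,.12,.06,.02)]
rows(arc)
```

```text
carton xy -0.09875707751718377 -27.301669234915234 120.31681524924196
[[[0.0001,-0.0013,0.004,-0.1,0.1,0.2,1.0],[0.0,-0.0021,0.0048,0.0,0.0,0.0,1.0],[0.0,-0.0017,0.0049,0.0,0.0,0.0,1.0],[0.0,-0.0013,0.005,0.0,0.0,0.0,1.0],[0.0,-0.0007,0.0038,0.0,0.0,0.0,1.0],[0.0,-0.0005,0.0039,0.0,0.0,0.0,1.0],[0.0,-0.0002,0.0026,0.0,0.0,0.0,1.0]]]
```

>>> jog_arm(
  steps=[
    [[0,-0.001,0.004,0,0,0,1],[0,-0.002,0.005,0,0,0,1],[0,-0.002,0.005,0,0,0,1],[0,-0.001,0.005,0,0,0,1],[0,0,0.004,0,0,0,1],[0,0,0.004,0,0,0,1],[0,0,0.0025,0,0,0,1],[0,0,0,0,0,0,1]],
  ],
)

```text
clock: 8.25
tool_pos: [583.6, -240.7, 91.7]
ee_rot: [-3.136, -0.176, 0.002]
ft_force: [0.3, -0.5, -0.2]
opening: -0.2
gripper_force: 0.0
```

>>> jog_arm(
  steps=[
    [[0,0,0.001,0,0,0,1],[0,0,0,0,0,0,1],[0,0,0,0,0,0,1]],
  ],
)

```text
clock: 8.5
tool_pos: [584.2, -241.0, 92.0]
ee_rot: [3.136, 0.176, 0.0]
ft_force: [0.4, 0.3, -0.1]
opening: -0.2
gripper_force: 0.0
```

>>> jog_arm(
  steps=[
    [[0,0,0.001,0,0,0,1],[0,0,0.001,0,0,0,1],[0,0,0.001,0,0,0,1],[0,0,0,0,0,0,1],[0,0,0,0,0,0,1]],
  ],
)

```text
clock: 8.92
tool_pos: [584.4, -241.0, 90.0]
ee_rot: [3.136, 0.177, 0.002]
ft_force: [-2.7, 1.5, 4.4]
opening: 0.2
gripper_force: 2.6
```

```bash
sed -i 's/^CT=.*/CT=(581,-218.5,.110); DP=(439+125*.990,176+125*.141,.141); T0=.7/' plan.py
cat >> plan.py <<'E'
def Rd(tilt): return down(DP[2]+np.pi,-tilt)
def hp(th,adv=21,tilt=None): # TCP pose holding the knob with hatch at th
    R=Rd(T0-th if tilt is None else tilt); k=W(DP,(90-215*np.cos(th),0,126+215*np.sin(th)))
    return k+adv*R.as_matrix()[:,2],R
E
python3 - <<'E'
from plan import *
p,_=cur(); up=p*[1,1,0]+[0,0,240]
q,R=hp(0,adv=-90); print(q)
mid=(up+q)/2; mid[2]=250
rows([(up,down(.11))],step=30); print()
rows([(mid,down(.11+1.6),13),(q+[0,0,40],Rd(0),14),(q,Rd(T0),6)],(up,down(.11)),step=26,g=-1)
E
```

```text
[381.5863053  167.91028131 194.83579686]
[[[0.0,0.0,-0.03,0.0,0.0,0.0,1.0],[0.0,0.0,-0.03,0.0,0.0,0.0,1.0],[0.0,0.0,-0.03,0.0,0.0,0.0,1.0],[0.0,0.0,-0.03,0.0,0.0,0.0,1.0],[0.0,0.0,-0.03,0.0,0.0,0.0,1.0]]]

[[[-0.006,-0.0165,-0.0008,0.0,0.0,-7.1,-1.0],[-0.004,-0.0171,-0.0008,0.0,0.0,-7.1,-1.0],[-0.0018,-0.0175,-0.0008,0.0,0.0,-7.1,-1.0],[0.0003,-0.0176,-0.0008,0.0,0.0,-7.1,-1.0],[0.0025,-0.0174,-0.0008,0.0,0.0,-7.1,-1.0],[0.0046,-0.0169,-0.0008,0.0,0.0,-7.1,-1.0],[0.0066,-0.0163,-0.0008,0.0,0.0,-7.1,-1.0],[0.0086,-0.0153,-0.0008,0.0,0.0,-7.1,-1.0]]]
[[[0.0104,-0.0141,-0.0008,0.0,0.0,-7.1,-1.0],[0.0121,-0.0128,-0.0008,0.0,0.0,-7.1,-1.0],[0.0135,-0.0112,-0.0008,0.0,0.0,-7.1,-1.0],[0.0148,-0.0094,-0.0008,0.0,0.0,-7.1,-1.0],[0.0159,-0.0075,-0.0008,0.0,0.0,-7.1,-1.0],[0.0155,-0.0051,0.0011,0.0,0.0,-6.4,-1.0],[0.0159,-0.0034,0.0011,0.0,0.0,-6.4,-1.0],[0.0162,-0.0016,0.0011,0.0,0.0,-6.4,-1.0]]]
[[[0.0163,0.0003,0.0011,0.0,0.0,-6.4,-1.0],[0.0162,0.0021,0.0011,0.0,0.0,-6.4,-1.0],[0.0158,0.0039,0.0011,0.0,0.0,-6.4,-1.0],[0.0153,0.0056,0.0011,0.0,0.0,-6.4,-1.0],[0.0146,0.0073,0.0011,0.0,0.0,-6.4,-1.0],[0.0137,0.0089,0.0011,0.0,0.0,-6.4,-1.0],[0.0126,0.0104,0.0011,0.0,0.0,-6.4,-1.0],[0.0113,0.0117,0.0011,0.0,0.0,-6.4,-1.0]]]
[[[0.0099,0.0129,0.0011,0.0,0.0,-6.4,-1.0],[0.0084,0.0139,0.0011,0.0,0.0,-6.4,-1.0],[0.0068,0.0148,0.0011,0.0,0.0,-6.4,-1.0],[0.0,0.0,0.0067,0.0,-6.7,0.0,-1.0],[0.0008,0.0,0.0066,0.0,-6.7,0.0,-1.0],[0.0015,0.0,0.0065,0.0,-6.7,0.0,-1.0],[0.0023,0.0,0.0063,0.0,-6.7,0.0,-1.0],[0.003,0.0,0.006,0.0,-6.7,0.0,-1.0]]]
[[[0.0037,0.0,0.0056,0.0,-6.7,0.0,-1.0]]]
```

>>> jog_arm(
  steps=[
    [[0,0,-0.02,0,0,0,1],[0,0,-0.03,0,0,0,1],[0,0,-0.03,0,0,0,1],[0,0,-0.03,0,0,0,1],[0,0,-0.03,0,0,0,1],[0,0,-0.01,0,0,0,1],[0,0,0,0,0,0,1]],
  ],
)

```text
clock: 9.5
tool_pos: [585.9, -241.8, 243.2]
ee_rot: [3.132, 0.176, 0.011]
ft_force: [-0.1, -0.4, -0.2]
opening: 0.2
gripper_force: 0.0
```

>>> jog_arm(
  steps=[
    [[-0.006,-0.0165,-0.001,0,0,-7.1,-1],[-0.004,-0.017,-0.001,0,0,-7.1,-1],[-0.002,-0.0175,-0.001,0,0,-7.1,-1],[0,-0.0175,-0.001,0,0,-7.1,-1],[0.0025,-0.0175,-0.001,0,0,-7.1,-1],[0.0045,-0.017,-0.001,0,0,-7.1,-1],[0.0065,-0.0165,-0.001,0,0,-7.1,-1],[0.0085,-0.0155,-0.001,0,0,-7.1,-1]],
  ],
)

```text
clock: 10.17
tool_pos: [518.7, -114.5, 244.3]
ee_rot: [-2.668, -1.654, 0.004]
ft_force: [1.2, 0.6, 1.4]
opening: 85.5
gripper_force: 0.0
```

>>> jog_arm(
  steps=[
    [[0.0105,-0.014,-0.001,0,0,-7.1,-1],[0.012,-0.013,-0.001,0,0,-7.1,-1],[0.0135,-0.011,-0.001,0,0,-7.1,-1],[0.015,-0.0095,-0.001,0,0,-7.1,-1],[0.016,-0.0075,-0.001,0,0,-7.1,-1],[0.0155,-0.005,0.001,0,0,-6.4,-1],[0.016,-0.0035,0.001,0,0,-6.4,-1],[0.016,-0.0015,0.001,0,0,-6.4,-1]],
  ],
)

```text
clock: 10.83
tool_pos: [456.9, 7.3, 246.5]
ee_rot: [-1.61, -2.694, 0.002]
ft_force: [-0.6, -0.1, 0.4]
opening: 85.1
gripper_force: 0.0
```

>>> jog_arm(
  steps=[
    [[0.016,0,0.001,0,0,-6.4,-1],[0.016,0.002,0.001,0,0,-6.4,-1],[0.016,0.004,0.001,0,0,-6.4,-1],[0.0155,0.0055,0.001,0,0,-6.4,-1],[0.0145,0.0075,0.001,0,0,-6.4,-1],[0.0135,0.009,0.001,0,0,-6.4,-1],[0.0125,0.0105,0.001,0,0,-6.4,-1],[0.0115,0.0115,0.001,0,0,-6.4,-1]],
  ],
)

```text
clock: 11.5
tool_pos: [397.8, 123.0, 238.5]
ee_rot: [-0.288, -3.125, 0.001]
ft_force: [-0.7, 0.1, 0.0]
opening: 85.5
gripper_force: 0.0
```

>>> jog_arm(
  steps=[
    [[0.01,0.013,0.001,0,0,-6.4,-1],[0.0085,0.014,0.001,0,0,-6.4,-1],[0.007,0.015,0.001,0,0,-6.4,-1],[0,0,0,0,0,0,-1],[0,0,0,0,0,0,-1],[0,0,0,0,0,0,-1]],
  ],
)

```text
clock: 12.0
tool_pos: [376.5, 166.0, 236.6]
ee_rot: [0.226, -3.132, 0.001]
ft_force: [-0.3, -0.4, 0.3]
opening: 85.5
gripper_force: 0.0
```

Run:
```python
from fit import *
o=[]
for n in("scene","side"):
    c,im,d=grab(n); np.savez(n+"2.npz",im=im,d=d,w=world(c,d)); o.append(im[:,:,::-1])
cv2.imwrite("pics/c2.png",cv2.resize(np.hstack(o),(800,300)))
P,C=pts("2")
X=np.vstack(P);q=np.c_[(X[:,:2]-[581,-218.5])@rot(.11),X[:,2]]
for y0 in range(-70,70,14):
    m=(abs(q[:,0])<60)&(abs(q[:,1]-y0-7)<6)&(q[:,2]>40)&(q[:,2]<200); print(y0+7,np.percentile(q[m,2],[10,50,90]).round(1))
from plan import *
p,R=cur(); print(p,R.as_matrix().round(3),ctrl.state()["joint_pos"].round(2))
q,Rt=hp(0,adv=-90)
rows([(q,Rd(T0),8)],g=-1)
```

```text
-63 [89.7 92.  94. ]
-49 [89.  91.8 93.9]
-35 [88.6 91.7 94.1]
-21 [88.9 91.5 93.8]
-7 [88.7 91.4 93.5]
7 [88.9 91.7 94.2]
21 [83.8 88.6 93.1]
35 [83.4 86.2 89.1]
49 [83.3 86.1 88.5]
63 [49.7 82.3 88. ]
[376.8784416  165.82452958 237.2085267 ] [[-0.99  -0.143 -0.001]
 [-0.143  0.99  -0.001]
 [ 0.001 -0.    -1.   ]] [ 0.25 -0.24 -0.16  1.66 -0.    0.11]
[[[-0.0006,0.0002,0.0053,0.0,-5.0,0.0,-1.0],[-0.0002,0.0002,0.0053,0.0,-5.0,0.0,-1.0],[0.0003,0.0002,0.0053,0.0,-5.0,0.0,-1.0],[0.0008,0.0002,0.0053,0.0,-5.0,0.0,-1.0],[0.0012,0.0002,0.0052,0.0,-5.0,0.0,-1.0],[0.0017,0.0002,0.0051,0.0,-5.0,0.0,-1.0],[0.0021,0.0002,0.0049,0.0,-5.0,0.0,-1.0],[0.0025,0.0002,0.0047,0.0,-5.0,0.0,-1.0]]]
```

View pics/c2.png

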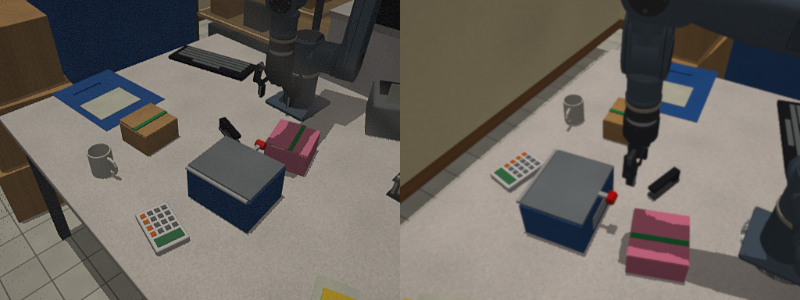

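Carton now shut flat (left view ≈(150,125)); hatch and red knob clear at (262,145). Moving in on the knob.

>>> jog_arm(
  steps=[
    [[-0.0005,0,0.0053,0,-5,0,-1],[0,0,0.0053,0,-5,0,-1],[0,0,0.0053,0,-5,0,-1],[0.001,0,0.0053,0,-5,0,-1],[0.001,0.0005,0.005,0,-5,0,-1],[0.0015,0.0005,0.005,0,-5,0,-1],[0.002,0,0.005,0,-5,0,-1],[0.0025,0,0.0047,0,-5,0,-1]],
  ],
)

```text
clock: 12.77
tool_pos: [394.4, 177.6, 195.0]
ee_rot: [-0.17, 2.458, 0.048]
ft_force: [0.7, 1.5, -0.1]
opening: 85.7
gripper_force: 0.0
```

>>> jog_arm(
  steps=[
    [[0,0,0,0,0,0,-1],[0,0,0,0,0,0,-1],[0,0,0,0,0,0,-1]],
  ],
)

```text
clock: 13.02
tool_pos: [395.4, 179.2, 200.5]
ee_rot: [-0.174, 2.453, 0.053]
ft_force: [-0.4, -0.2, 1.0]
opening: 85.4
gripper_force: 0.0
```

Run:
```python
from plan import *
c,im,d=grab("wrist"); cv2.imwrite("pics/w.png",im[:,:,::-1]); print(c)
q,Rt=hp(0); p,R=cur(); print(p,q,ctrl.state()["joint_pos"].round(2))
rows([(q,Rt,7)],g=-1)
k=W(DP,(-125,0,126)); Rc=cv2.Rodrigues(np.array(c["rotation"],float))[0]; v=Rc.T@(k-c["origin"]); v=np.array([v[0],-v[1],-v[2]])
K=np.array(c["mtx"]); r=np.hypot(*v[:2]); th=np.arctan2(r,v[2]); print("pred knob px",K[:2,2]+K[0,0]*th*v[:2]/r)
m=(im[...,0]>110)&(im[...,1]<50)&(im[...,2]<60); vv,uu=np.nonzero(m); print(np.median(uu),np.median(vv),uu.min(),uu.max(),vv.min(),vv.max(),m.sum())
```

```text
{'mtx': array([[297.31863964,   0.        , 256.3276315 ],
       [  0.        , 297.31863964, 189.55489465],
       [  0.        ,   0.        ,   1.        ]]), 'origin': array([252.02133731, 160.74121082, 267.80592487]), 'rotation': array([-0.71199195, -0.80860585,  1.56595119])}
[395.77348235 179.30583523 201.61753341] [452.38481857 177.95955667 109.93831407] [ 0.39 -0.99 -0.84  1.05 -0.16  0.19]
[[[0.0021,-0.0012,0.0152,0.0,-0.1,0.0,-1.0],[0.0021,-0.0012,0.0152,0.0,-0.1,0.0,-1.0],[0.0022,-0.0013,0.0152,0.0,-0.1,0.0,-1.0],[0.0022,-0.0013,0.0152,0.0,-0.1,0.0,-1.0],[0.0022,-0.0013,0.0152,0.0,-0.1,0.0,-1.0],[0.0023,-0.0013,0.0152,0.0,-0.1,0.0,-1.0],[0.0023,-0.0013,0.0152,0.0,-0.1,0.0,-1.0]]]
pred knob px [243.91788997 178.821674  ]
243.0 176.0 226 265 165 192 703
```

View pics/w.png

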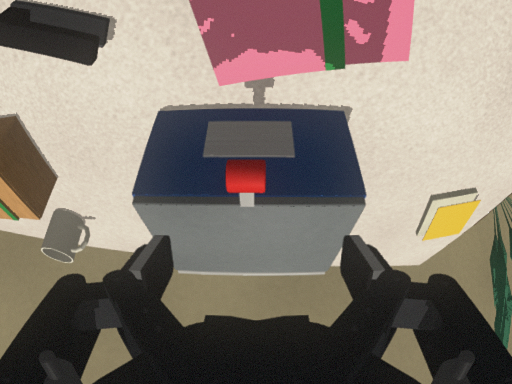

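Wrist view: the knob sits at (245,176), within ~2 mm of prediction, centred between the open fingers. Advancing.

>>> jog_arm(
  steps=[
    [[0.002,-0.001,0.015,0,0,0,-1],[0.002,-0.001,0.015,0,0,0,-1],[0.002,-0.001,0.015,0,0,0,-1],[0.002,-0.001,0.015,0,0,0,-1],[0.002,-0.001,0.015,0,0,0,-1],[0,0,0,0,0,0,-1],[0,0,0,0,0,0,-1]],
  ],
)

```text
clock: 13.65
tool_pos: [435.4, 179.1, 135.5]
ee_rot: [-0.173, 2.454, 0.052]
ft_force: [0.5, -0.1, 0.3]
opening: 85.6
gripper_force: 0.0
```

Run:
```python
from plan import *
q,Rt=hp(0); p,R=cur(); print(p,q,ctrl.state()["joint_pos"].round(2),ctrl.state()["ft_force"])
rows([(q,Rt,4)],g=-1)
```

```text
[435.3518223  179.11890495 135.50538442] [452.38481857 177.95955667 109.93831407] [ 0.33 -0.88 -0.93  0.85 -0.13  0.15] [ 0.48440165 -0.11571528  0.29735547]
[[[0.0008,-0.0008,0.0076,-0.1,-0.3,0.0,-1.0],[0.0008,-0.0008,0.0076,-0.1,-0.3,0.0,-1.0],[0.0009,-0.0009,0.0076,-0.1,-0.3,0.0,-1.0],[0.0009,-0.0009,0.0076,-0.1,-0.3,0.0,-1.0]]]
```

>>> jog_arm(
  steps=[
    [[0.001,-0.001,0.0076,0,0,0,-1],[0.001,-0.001,0.0076,0,0,0,-1],[0.001,-0.001,0.0076,0,0,0,-1],[0.001,0,0.0076,0,0,0,-1],[0,0,0,0,0,0,-1],[0,0,0,0,0,0,-1]],
  ],
)

```text
clock: 14.15
tool_pos: [450.7, 178.6, 106.8]
ee_rot: [-0.175, 2.456, 0.052]
ft_force: [0.2, 0.2, -0.1]
opening: 85.1
gripper_force: 0.0
```

>>> jog_arm(
  steps=[
    [[0,0,0,0,0,0,0.2],[0,0,0,0,0,0,0.2],[0,0,0,0,0,0,1],[0,0,0,0,0,0,1],[0,0,0,0,0,0,1],[0,0,0,0,0,0,1]],
  ],
  grip_force=30,
)

```text
clock: 14.65
tool_pos: [451.3, 178.1, 108.7]
ee_rot: [-0.174, 2.454, 0.051]
ft_force: [-3.1, -3.8, 2.2]
opening: 29.3
gripper_force: 34.4
```

Run:
```python
from plan import *
q,Rt=hp(0); p,R=cur(); s=ctrl.state(); print(p,q,s["joint_pos"].round(2),s["ft_force"],s["opening"])
z=R.as_matrix()[:,2]; print("tilt",np.arctan2(z[0]*.99+z[1]*.141,-z[2]))
c,im,d=grab("side"); w=world(c,d); i=im.astype(int)
k=(i[...,0]>110)&(i[...,1]<50)&(i[...,2]<60)&(w[...,2]>100); print(k.sum(),np.median(w[k],0))
off=p-q
wp=[(hp(t)[0]+off,hp(t)[1],1) for t in np.arange(.04,1.21,.04)]
rows(wp,(p,hp(0)[1]))
```

```text
[451.33967621 178.13205255 108.67487083] [452.38481857 177.95955667 109.93831407] [ 0.31 -0.82 -0.96  0.76 -0.12  0.13] [-3.1125133  -3.81538131  2.23362053] 29.308131268563756
tilt 0.682342015919745
55 [439.01604171 172.93125444 137.16287803]
[[[-0.0048,0.0,-0.0065,0.0,2.3,0.0,1.0],[-0.0048,0.0,-0.0065,0.0,2.3,0.0,1.0],[-0.0048,0.0,-0.0065,0.0,2.3,0.0,1.0],[-0.0048,0.0,-0.0065,0.0,2.3,0.0,1.0],[-0.0048,0.0,-0.0065,0.0,2.3,0.0,1.0],[-0.0048,0.0,-0.0065,0.0,2.3,0.0,1.0],[-0.0048,0.0,-0.0065,0.0,2.3,0.0,1.0],[-0.0048,0.0,-0.0065,0.0,2.3,0.0,1.0]]]
[[[-0.0048,0.0,-0.0065,0.0,2.3,0.0,1.0],[-0.0048,0.0,-0.0065,0.0,2.3,0.0,1.0],[-0.0048,0.0,-0.0065,0.0,2.3,0.0,1.0],[-0.0048,0.0,-0.0065,0.0,2.3,0.0,1.0],[-0.0048,0.0,-0.0065,0.0,2.3,0.0,1.0],[-0.0048,0.0,-0.0065,0.0,2.3,0.0,1.0],[-0.0048,0.0,-0.0065,0.0,2.3,0.0,1.0],[-0.0048,0.0,-0.0065,0.0,2.3,0.0,1.0]]]
[[[-0.0048,0.0,-0.0065,0.0,2.3,0.0,1.0],[-0.0048,0.0,-0.0065,0.0,2.3,0.0,1.0],[-0.0048,0.0,-0.0065,0.0,2.3,0.0,1.0],[-0.0048,0.0,-0.0065,0.0,2.3,0.0,1.0],[-0.0048,0.0,-0.0065,0.0,2.3,0.0,1.0],[-0.0048,0.0,-0.0065,0.0,2.3,0.0,1.0],[-0.0048,0.0,-0.0065,0.0,2.3,0.0,1.0],[-0.0048,0.0,-0.0065,0.0,2.3,0.0,1.0]]]
[[[-0.0048,0.0,-0.0065,0.0,2.3,0.0,1.0],[-0.0048,0.0,-0.0065,0.0,2.3,0.0,1.0],[-0.0048,0.0,-0.0065,0.0,2.3,0.0,1.0],[-0.0048,0.0,-0.0065,0.0,2.3,0.0,1.0],[-0.0048,0.0,-0.0065,0.0,2.3,0.0,1.0],[-0.0048,0.0,-0.0065,0.0,2.3,0.0,1.0]]]
```

>>> jog_arm(
  steps=[
    [[-0.0048,0,-0.0065,0,2.3,0,1],[-0.0048,0,-0.0065,0,2.3,0,1],[-0.0048,0,-0.0065,0,2.3,0,1],[-0.0048,0,-0.0065,0,2.3,0,1],[-0.0048,0,-0.0065,0,2.3,0,1],[-0.0048,0,-0.0065,0,2.3,0,1],[-0.0048,0,-0.0065,0,2.3,0,1],[0,0,0,0,0,0,1]],
  ],
)

```text
clock: 15.37
tool_pos: [454.3, 178.5, 165.1]
ee_rot: [-0.192, 2.741, 0.026]
ft_force: [-7.6, -6.0, 2.4]
opening: 29.2
gripper_force: 34.8
```

```bash
cat > chk.py <<'E'
from plan import *
p,R=cur(); s=ctrl.state(); z=R.as_matrix()[:,2]; g=p-20*z-W(DP,(90,0,126))
a=g[0]*.99+g[1]*.141
print("theta",np.arctan2(g[2],-a),"radius",np.hypot(a,g[2]),"lat",g[1]*.99-g[0]*.141,"tilt",np.arctan2(z[0]*.99+z[1]*.141,-z[2]),s["ft_force"].round(1),s["torque"].round(2),s["opening"].round(1),s["joint_pos"].round(2),s["qvel"].round(3))
for n in("scene","side"):
    c,im,d=grab(n); w=world(c,d).reshape(-1,3); i=im.reshape(-1,3).astype(int); w=w-W(DP,(90,0,126)); q=np.c_[w[:,:2]@np.array([[.99,-.141],[.141,.99]]),w[:,2]]
    th=np.arctan2(q[:,2]-0,-q[:,0]); r=np.hypot(q[:,0],q[:,2])
    m=(abs(q[:,1])<95)&(r>60)&(r<170)&(i.max(1)-i.min(1)<40)&(th>.05)&(th<1.55)&(abs(q[:,1])>40)
    dev=5/np.median(r[m]) if m.any() else 0; print(n,m.sum(),"hatch",np.percentile(th[m],[10,50,90]).round(3),"surface offset",round(dev,3)); im_=im
    cv2.imwrite(f"pics/{n}_{s['clock']:.1f}.png",im[:,:,::-1])
E
python3 chk.py
```

```text
Traceback (most recent call last):
  File "chk.py", line 4, in <module>
    print("theta",np.arctan2(g[2],-a),"radius",np.hypot(a,g[2]),"lat",g[1]*.99-g[0]*.141,"tilt",np.arctan2(z[0]*.99+z[1]*.141,-z[2]),s["ft_force"].round(1),s["torque"].round(2),s["opening"].round(1),s["joint_pos"].round(2),s["qvel"].round(3))
                                                                                                                                                                                 ^^^^^^^^^^^^^^^^^^
AttributeError: 'float' object has no attribute 'round'
```

```bash
sed -i 's/s\["opening"\].round(1)/round(s["opening"],1)/' chk.py; python3 chk.py
```

```text
theta 0.2710360414398223 radius 215.0826208574289 lat 0.5340090996756857 tilt 0.3944451449533237 [-7.6 -6.   2.4] [-0.81  1.77 -0.29] 29.2 [ 0.28 -0.49 -0.54  1.12 -0.06  0.12] [ 0.006 -0.031 -0.074 -0.051 -0.004  0.004]
scene 2007 hatch [0.312 0.332 0.371] surface offset 0.044
side 1808 hatch [0.294 0.307 0.329] surface offset 0.043
```

>>> jog_arm(
  steps=[
    [[-0.0048,0,-0.0065,0,2.3,0,1],[-0.0048,0,-0.0065,0,2.3,0,1],[-0.0048,0,-0.0065,0,2.3,0,1],[-0.0048,0,-0.0065,0,2.3,0,1],[-0.0048,0,-0.0065,0,2.3,0,1],[-0.0048,0,-0.0065,0,2.3,0,1],[-0.0048,0,-0.0065,0,2.3,0,1],[-0.0048,0,-0.0065,0,2.3,0,1]],
  ],
)

```text
clock: 16.13
tool_pos: [475.3, 181.5, 223.9]
ee_rot: [-0.215, 3.064, -0.008]
ft_force: [-9.5, -7.6, 4.6]
opening: 29.8
gripper_force: 35.0
```

>>> jog_arm(
  steps=[
    [[-0.0048,0,-0.0065,0,2.3,0,1],[-0.0048,0,-0.0065,0,2.3,0,1],[-0.0048,0,-0.0065,0,2.3,0,1],[-0.0048,0,-0.0065,0,2.3,0,1],[-0.0048,0,-0.0065,0,2.3,0,1],[0,0,0,0,0,0,1],[0,0,0,0,0,0,1]],
  ],
)

```text
clock: 16.72
tool_pos: [500.1, 185.0, 258.1]
ee_rot: [0.211, -3.007, 0.029]
ft_force: [-8.0, -8.8, 6.3]
opening: 29.4
gripper_force: 35.2
```

```bash
python3 chk.py
python3 - <<'E'
from plan import *
p,R=cur(); print(p)
E
```

```text
theta 0.7894531523112254 radius 213.94250928073023 lat 0.5227686885092773 tilt -0.1279423087357443 [-8.  -8.8  6.3] [-1.03  1.9   0.44] 29.4 [0.23 0.22 0.34 1.82 0.   0.09] [ 0.003 -0.026 -0.031 -0.024 -0.006  0.   ]
scene 2468 hatch [0.821 0.84  0.87 ] surface offset 0.043
side 471 hatch [0.82  0.827 0.841] surface offset 0.046
[499.98911388 184.96863683 257.93160359]
```

Run:
```python
from plan import *
p,R=cur(); t0=-.128; q,_=hp(.79,20,t0); off=p-q; print(off)
rows([(hp(t,20,t0-.08*(t-.79)/.42)[0]+off,Rd(t0-.08*(t-.79)/.42),1) for t in np.linspace(.79,1.21,13)[1:]],(p,Rd(t0)))
```

```text
[ 0.48492657  0.32086753 -0.9579664 ]
[[[-0.0046,0.0,-0.0059,0.0,0.4,0.0,1.0],[-0.0048,0.0,-0.0057,0.0,0.4,0.0,1.0],[-0.0049,0.0,-0.0056,0.0,0.4,0.0,1.0],[-0.0051,0.0,-0.0054,0.0,0.4,0.0,1.0],[-0.0052,0.0,-0.0053,0.0,0.4,0.0,1.0],[-0.0054,0.0,-0.0051,0.0,0.4,0.0,1.0],[-0.0055,0.0,-0.005,0.0,0.4,0.0,1.0],[-0.0057,0.0,-0.0048,0.0,0.4,0.0,1.0]]]
[[[-0.0058,0.0,-0.0046,0.0,0.4,0.0,1.0],[-0.0059,0.0,-0.0045,0.0,0.4,0.0,1.0],[-0.006,0.0,-0.0043,0.0,0.4,0.0,1.0],[-0.0062,0.0,-0.0041,0.0,0.4,0.0,1.0]]]
```

>>> jog_arm(
  steps=[
    [[-0.0046,0,-0.0059,0,0.4,0,1],[-0.0048,0,-0.0057,0,0.4,0,1],[-0.0049,0,-0.0056,0,0.4,0,1],[-0.0051,0,-0.0054,0,0.4,0,1],[-0.0052,0,-0.0053,0,0.4,0,1],[-0.0054,0,-0.0051,0,0.4,0,1],[0,0,0,0,0,0,1]],
  ],
  grip_force=24,
)

```text
clock: 17.4
tool_pos: [536.4, 190.1, 285.8]
ee_rot: [0.206, -2.97, 0.032]
ft_force: [-2.9, -7.2, 2.7]
opening: 29.5
gripper_force: 34.9
```

```bash
python3 chk.py
```

```text
theta 1.0077686596857451 radius 212.3408125124235 lat 0.4732732224460481 tilt -0.16516086225045945 [-2.9 -7.2  2.7] [-0.91  0.83  0.2 ] 29.5 [0.22 0.39 0.6  1.94 0.   0.08] [ 0.001 -0.022 -0.035 -0.015 -0.004  0.002]
scene 2475 hatch [1.031 1.049 1.076] surface offset 0.043
side 51 hatch [1.034 1.04  1.049] surface offset 0.046
```

>>> jog_arm(
  steps=[
    [[-0.0055,0,-0.005,0,0.4,0,1],[-0.0057,0,-0.0048,0,0.4,0,1],[-0.0058,0,-0.0046,0,0.4,0,1],[-0.006,0,-0.0045,0,0.4,0,1],[-0.006,0,-0.0043,0,0.4,0,1],[-0.006,0,-0.004,0,0.4,0,1],[0,0,0,0,0,0,1],[0,0,0,0,0,0,1]],
  ],
)

```text
clock: 18.17
tool_pos: [576.1, 195.7, 305.0]
ee_rot: [0.203, -2.93, 0.036]
ft_force: [1.0, -6.6, 0.4]
opening: 29.7
gripper_force: 34.8
```

```bash
python3 chk.py
python3 - <<'E'
from plan import *
p,R=cur(); z=R.as_matrix()[:,2]; t0=np.arctan2(z[0]*.99+z[1]*.141,-z[2])
th=1.2
q=hp(th,20,t0)[0]
rows([(hp(t,20,t0+.05*(th-t)/.3)[0]+p-q,Rd(t0+.05*(th-t)/.3),1) for t in np.linspace(th,th-.3,13)[1:]],(p,Rd(t0)))
E
```

```text
theta 1.2211184481659358 radius 211.40485519409125 lat 0.40501035247356043 tilt -0.20578014874342052 [ 1.  -6.6  0.4] [-0.81  0.08  0.25] 29.7 [0.21 0.61 0.93 2.1  0.01 0.08] [ 0.001 -0.013 -0.021 -0.01   0.001  0.001]
scene 2352 hatch [1.24  1.255 1.278] surface offset 0.043
side 486 hatch [1.119 1.163 1.181] surface offset 0.043
[[[0.0044,0.0,0.003,0.0,-0.2,0.0,1.0],[0.0043,0.0,0.0031,0.0,-0.2,0.0,1.0],[0.0043,0.0,0.0032,0.0,-0.2,0.0,1.0],[0.0042,0.0,0.0033,0.0,-0.2,0.0,1.0],[0.0041,0.0,0.0033,0.0,-0.2,0.0,1.0],[0.0041,0.0,0.0034,0.0,-0.2,0.0,1.0],[0.004,0.0,0.0035,0.0,-0.2,0.0,1.0],[0.0039,0.0,0.0036,0.0,-0.2,0.0,1.0]]]
[[[0.0038,0.0,0.0037,0.0,-0.2,0.0,1.0],[0.0038,0.0,0.0038,0.0,-0.2,0.0,1.0],[0.0037,0.0,0.0038,0.0,-0.2,0.0,1.0],[0.0036,0.0,0.0039,0.0,-0.2,0.0,1.0]]]
```

Hatch is at ≈1.21 rad, past balance. Easing back.

>>> jog_arm(
  steps=[
    [[0.0044,0,0.003,0,-0.2,0,1],[0.0043,0,0.0031,0,-0.2,0,1],[0.0043,0,0.0032,0,-0.2,0,1],[0.0042,0,0.0033,0,-0.2,0,1],[0.0041,0,0.0033,0,-0.2,0,1],[0.0041,0,0.0034,0,-0.2,0,1],[0.004,0,0.0035,0,-0.2,0,1],[0.0039,0,0.0036,0,-0.2,0,1]],
  ],
)

```text
clock: 18.93
tool_pos: [539.1, 190.5, 287.4]
ee_rot: [0.206, -2.963, 0.033]
ft_force: [0.9, -5.8, 4.5]
opening: 29.9
gripper_force: 35.2
```

>>> jog_arm(
  steps=[
    [[0.0038,0,0.0037,0,-0.2,0,1],[0.0038,0,0.0038,0,-0.2,0,1],[0.0037,0,0.0038,0,-0.2,0,1],[0.0036,0,0.0039,0,-0.2,0,1],[0,0,0,0,0,0,1],[0,0,0,0,0,0,1],[0,0,0,0,0,0,1],[0,0,0,0,0,0,1]],
  ],
)

```text
clock: 19.6
tool_pos: [521.3, 188.0, 275.2]
ee_rot: [0.207, -2.975, 0.032]
ft_force: [-0.7, -6.0, 4.8]
opening: 29.4
gripper_force: 35.1
```

```bash
python3 chk.py; ls pics
```

```text
theta 0.9200536046352866 radius 212.30198356204124 lat 0.494385003265176 tilt -0.16054636888930376 [-0.7 -6.   4.8] [-0.84 -0.07  0.23] 29.4 [0.22 0.33 0.5  1.9  0.   0.08] [-0.     0.002  0.003  0.001  0.    -0.001]
scene 2506 hatch [0.946 0.965 0.992] surface offset 0.043
side 223 hatch [0.949 0.954 0.965] surface offset 0.045
c1.png
c2.png
scene0.png
scene_15.4.png
scene_16.7.png
scene_17.4.png
scene_18.2.png
scene_19.6.png
side0.png
side_15.4.png
side_16.7.png
side_17.4.png
side_18.2.png
side_19.6.png
w.png
```

View pics/scene_19.6.png

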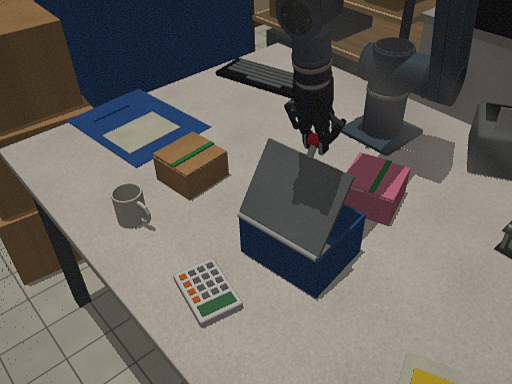

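The picture shows the carton shut at (190,163) and the hatch held partly open by the knob at (313,140). The mug (130,205) and calculator (208,290) have not moved, and the stapler is hidden behind the hatch, well away from the arm's path.

```bash
python3 -c "
from plant import finish_job
print(finish_job())"
```

```text
the job is handed in; nothing more can be done
None
```

The job is handed in: the carton is closed with the inner flap down first and the outer flap over it, and the hatch was raised to about 1.21 rad, eased back and is held still at about 0.92 rad; the mug and calculator have not moved, but the stapler was hidden behind the hatch in my last picture, so I didn't see it there.

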